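Set and lock the vent stay of a cold frame lid

TASK

Open the cold frame's glass lid to the set length: slide the stay's leg along its rail, with the red cam lever still open, until the leg's yellow pointer lies on the orange mark. Then, holding the leg there so that it does not shift off the mark, slide the red cam lever fully closed against it. Finish while still holding: keep the black heel and the red paddle squeezed between the fingers, pointer on the mark, and do not let go; leave the planters, mister, saucer and stakes alone.

Things in the scene. Friction and masses are not known exactly. Their poses are not given: they have to be found in the camera images.
- frame: Fixed timber cold frame with an aluminium stay rail on its near side. Origin on the pavers under the rail's middle; y runs along the rail, x across it away from the robot, z up. Rail 400 long, 36 wide, 38 high. White scale ledge at x -28 to -78, 20 high. Frame box at x 100 to 310, y -175 to 175, 98 high. Above the rail it is free at x below 75. Place and yaw vary; it never moves.
- lid: Glass lid with aluminium rim, 350 by 220, over the frame box (frame x from 95 on), origin on its hinge line at the box's +y end, 105 high. A thin steel swing arm in the plane x = 83 of the frame raises it as the leg moves to +y; its free -y edge gets at most 300 high. Moves only with the leg.
- leg (a joint): Travel of the sliding steel leg along the rail in m: 0 to 0.125, growing towards the frame's +y (lid opens wider). It stays where it is left; pushing it to +y takes about 6.5 N (rail friction and the lid's weight), to -y about 2.5 N. Starts at 0 to 0.03.
- cam_lever (a joint): Travel of the red cam lever along the leg in m: 0 = fully closed, 0.020 = fully open; starts at 0.016 to 0.020. It closes towards the frame's -y, towards the heel, needs about 8 N and stays where it is left. That is more than holds the leg, so pushing the lever alone shoves the leg back to -y unless the heel is held from behind.
- heel: Black upright plate fixed on the leg, 30 (x) by 14 (y), top 108 above the pavers, with a low dark block (58 high) before it. Axes as the frame. Origin at z = 0 under the leg's pointer line; the plate lies at y -20 to -6 of it, so its outer (-y) face is 20 behind the pointer line.
- paddle: Red upright paddle of the cam lever, 30 (x) by 14 (y), from 53 to 108 above the pavers. Axes as the frame. Origin at z = 0; the plate lies at y +6 to +20 of it. Closed, this origin meets the heel's: heel and paddle are then 40 wide together (along y), centred on the pointer line; open they are 56 to 60 wide.
- leg_grip (a point): Point on the leg 85 above the pavers, on the pointer line and over the middle of the rail: the centre of the closed heel and paddle pair. The leg's steel bar is 46 high and, below the plates, the lever's slide reaches 54 and a dark block 58.
- paddle_mid (a point): Middle of the red paddle, 85 above the pavers.
- leg_pointer (a point): On the yellow pointer, a blade 4 wide that sticks out 56 from the rail's middle line to the robot's side, 44 above the pavers; moves with the leg.
- mark_line (a point): On the orange length mark, a 5 wide band across the white scale ledge, 22 above the pavers. The leg is at length when pointer and mark have the same place along the frame's y. It stays put in an episode; its place varies (35 to 115 further to +y than the leg's start).
- planters: Bystander: stack of three nested green plastic planters, 120 across, 138 high, origin centre of its underside.
- mister: Bystander: stainless plant mister, 72 across, 171 high, origin centre of its underside.
- saucer: Bystander: blue ceramic saucer, 130 across, 22 high, origin centre of its underside.
- stakes: Bystander: bundle of bamboo stakes lying along its x axis, 320 by 34 by 26, origin centre of its underside.

How it is judged:
On the way:
1. the leg's pointer is on the mark (within 5 mm) while the cam lever is still open (y of leg_pointer in the frame of mark_line between -0.005 and 0.005 m and value of joint cam_lever above 0.012 m), for 0.2 s.
At the end, for the whole second after the job is handed in: The pointer is within 5 mm of the mark along the rail, the cam lever is closed to within 3 mm, the leg is still, and the fingers still hold both the heel and the paddle with more than 2 N each, throughout the last second (y of leg_pointer in the frame of mark_line between -0.005 and 0.005 m and value of joint cam_lever below 0.003 m and contact force between the fingers and heel above 2 N and contact force between the fingers and paddle above 2 N and linear speed of heel below 0.02 m/s); the arm keeps its last pose, push and grip.
It fails at once if the leg is more than 8 mm off the mark while the cam lever is closing or closed (lever under 12 mm) (value of joint cam_lever below 0.012 m and (y of leg_pointer in the frame of mark_line above 0.008 m or y of leg_pointer in the frame of mark_line below -0.008 m)).
It fails at once if a bystander is moved more than 30 mm (distance of any of planters, mister, saucer, stakes from where it was at the start of the episode above 0.03 m).
It fails at once if the planters or the mister are tipped over (angle between any of planters, mister's own z axis and vertical above 0.5 rad).
It also fails if it takes over 42 s, if anything falls off the work surface, if the arm or the gripper's body presses on something with over 40 N, if the wrist force passes 120 N, or if a joint passes its speed limit or range.

ROBOT

A 6-joint arm with a two-finger parallel gripper is mounted at the origin on the work surface. World frame = base frame: x ahead of the robot, y to its left, z up, the work surface at z = 0. Lengths are in m, angles in rad, forces in N, time in s.
With the tool pointing down it reaches from about 0.375 to 0.9 m from the base axis. Payload 3.1 kg.
Tool frame: the origin (TCP) lies at the very end of the fingers, on their centre line; the grasp point (between the pads) lies 19 mm behind it; x points along the fingers, y is the direction in which the jaws open and shut, and the axes are right-handed (so a half turn about x gives the same grasp; the last joint's range is limited). The gripper opens to 87 mm and grips with 3 to 60 N. Pads are 19 mm wide; open, the fingers measure 117 mm over their backs; the gripper's body (75 mm by 190 mm) begins 51 mm behind the grasp point.
Start: joints at [1.02, 0.527, 1.433, -0, 1.181, -0.178], TCP at [0.227, 0.582, 0.223] pointing down, gripper open.
Joint ranges: [-3.08, 3.08], [-0.75, 2.2], [0.22, 2.44], [-1.43, 4.57], [0, 2.65], [-2.85, 2.85]. Speed limits (rad/s): [2.79, 2.79, 3.14, 3.14, 3.14, 3.14].

INTERFACE

Orientations are given as a unit quaternion [x, y, z, w].
In Python, from rig import robot gives the robot as it stands.
- The arm moves only by the tool carry_out, never from a script. Its argument "commands" is a list that holds one entry, the list of rows, each a list of 5 numbers: the opening, from 0 (shut) to 1 (fully open), then the shift along the tool's x, y, z in mm, then the turn about the tool's x in degrees. In form: [[[hand, x, y, z, twist], ...]]. A call has 1 to 8 rows; each row shifts and turns the pose as measured when the row begins, along the tool's axes as they then stand; what a row does not reach is not made up. A row lasts 1/12 s, in which the tool goes at most 41.7 mm and 7.16 degrees, less where a joint would pass 70% of its speed; a pose out of reach is approached as far as the arm can. A call with a gripper value outside its range is refused whole. The fingers move at their own pace and stop on an object; "force" is the grip in N (left out, the last holds). Time passes only in rows, so rows that do not move let the fingers close. It gives the time, the measured TCP pose, the force and the opening at its end, in the units of the state.
- robot.get_obs(): the state, without advancing time (a new reading comes with each control period).
- robot.camera(name): name is "scene" or "side" or "wrist"; returns the picture (384x512x3 uint8, red, green, blue); there is no depth.
- robot.camera_model(name): a dict with "fx", "fy", "cx", "cy" (pixels), "R" (3x3) and "t" (3): a world point X has camera coordinates R X + t. Camera axes: x right, y down, z forward; pixel columns grow to the right and rows downward; lengths in m; the calibration is good to about 2 mm. A picture is of the moment at which its call begins: read the wrist's pose just before it. camera_model takes no time and is no camera call; for the wrist camera it gives the pose at the moment of the call.
- robot.hand_in(): hands the job in, once; it reports no verdict.
The state is a dict: "time": time; "q": joint angles; "joint_velocities": joint speeds; "joint_torque": joint torques, N m; "position": TCP position; "tool_rot": TCP orientation; "ft_force": force on the tool from outside, world axes, zero at the start; "moment": the same for the moment, N m; "grip_width": finger opening in m.
Only numpy, scipy, OpenCV 4.12 (cv2) and the standard library are available. Lean on these libraries where they do the work, as an engineer would, in place of code of your own. Each camera call takes 0.05 s, during which the arm holds its last target. There are 200 camera calls.

## Working session

There is one attempt and no reset: what is moved stays moved. The work goes in short steps, Python scripts to look and compute and a tool call to move; the robot and the scene stay as the last step left them, time stands still between calls to the robot, and variables do not carry over. Pictures are saved under pics/ and viewed, on a budget of 10 in all, crops included, one or two more only if the job needs it, and the job is handed in when it is done.

Besides the shell and the picture viewer there is one more tool, called after "Emit:" in YAML: its name, and indented under it one key for each argument. carry_out: Moves the arm, as the interface text tells. Its arguments: {"type":"object","properties":{"commands":{"type":"array"},"force":{"type":"number"}},"required":["commands"]}

```bash
mkdir -p pics; ls
cat > h.py <<'E'
import numpy as np, cv2
from rig import robot
from scipy.spatial.transform import Rotation as Ro
def save(n,im): cv2.imwrite(f'pics/{n}.png',im[:,:,::-1])
def ray(m,u,v):
    d=np.array([(u-m['cx'])/m['fx'],(v-m['cy'])/m['fy'],1.]);R=np.array(m['R']);t=np.array(m['t'])
    return -R.T@t, R.T@d
def onz(m,u,v,z):
    c,d=ray(m,u,v); return c+d*(z-c[2])/d[2]
E
python3 - <<'E'
from h import *
a=robot.get_obs();print(a['time'],a['position'],a['tool_rot'],a['grip_width'])
for n in('scene','side','wrist'):
    m=robot.camera_model(n);print(n,m['fx'],m['cx'],m['cy'],(-np.array(m['R']).T@np.array(m['t'])).round(3),np.array(m['R'])[2].round(2))
    save(n+'0',robot.camera(n))
E
```

```text
pics
0.0 [0.22665073 0.5816788  0.22157044] [ 0.12997941  0.69518791 -0.13140682  0.69465918] 0.0872043886559716
scene 354.8549658148364 260.1460345601225 185.76453900093364 [ 0.607 -0.618  0.782] [-0.09  0.66 -0.74]
side 347.36163989236036 254.15748521893605 192.52372131797756 [ 0.365 -0.863  0.688] [ 0.14  0.81 -0.57]
wrist 332.8927446184574 259.71264185343784 192.08414646777558 [0.152 0.612 0.383] [ 0.27 -0.11 -0.96]
```

```bash
python3 -c "
import cv2,numpy as np
a=cv2.imread('pics/scene0.png');b=cv2.imread('pics/side0.png')
cv2.imwrite('pics/both.png',np.vstack([a,b])[:, :])
" ; python3 -c "
import cv2;a=cv2.imread('pics/scene0.png');cv2.imwrite('pics/scene0b.png',cv2.resize(a,(768,576)))
a=cv2.imread('pics/side0.png');cv2.imwrite('pics/side0b.png',cv2.resize(a,(768,576)))"
```

```text
(no output)
```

View pics/scene0b.png

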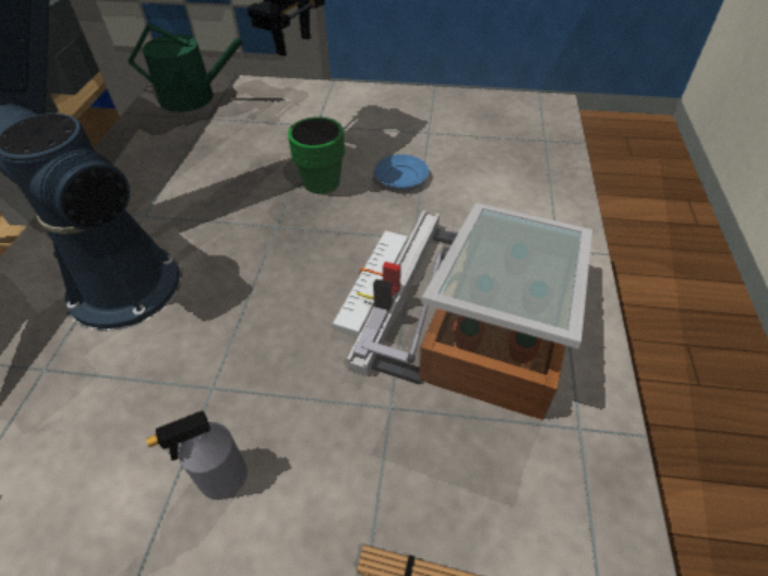

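View pics/side0b.png

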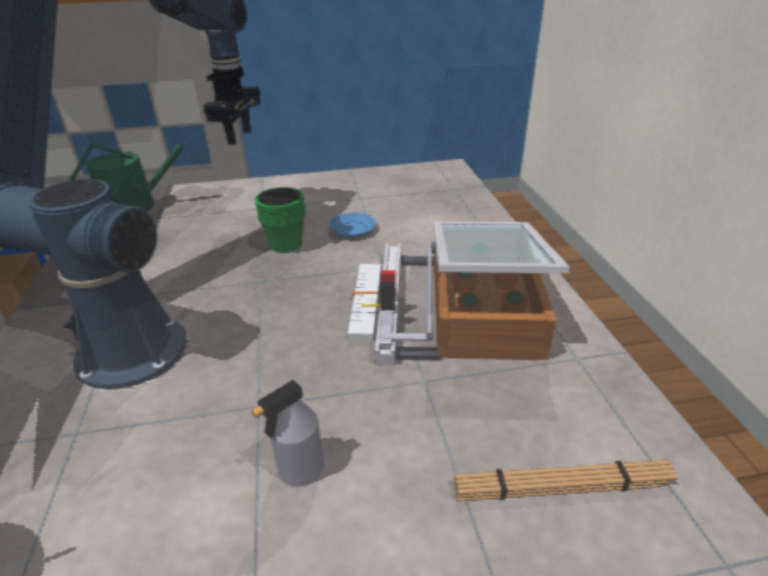

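The two views agree. In the scene view (shown at 1.5x), the rail runs from (360,362) to (430,215). The heel is at (382,293), the paddle at (391,277), the yellow pointer at (366,296) and the orange mark at (371,272). Planters and saucer sit beyond the rail's far end. Next I measure by colour.

```bash
cat >> h.py <<'E'
def blob(hsv,lo,hi,box):
    m=cv2.inRange(hsv,np.array(lo),np.array(hi)); k=np.zeros_like(m); x0,y0,x1,y1=box; k[y0:y1,x0:x1]=m[y0:y1,x0:x1]
    n,l,s,c=cv2.connectedComponentsWithStats(k)
    if n<2: return None
    i=1+np.argmax(s[1:,4]); p=np.argwhere(l==i)[:,::-1].astype(float); return p
def pmeas(n,box,im=None):
    m=robot.camera_model(n); im=robot.camera(n) if im is None else im
    h=cv2.cvtColor(im,cv2.COLOR_RGB2HSV); out={}
    for k,lo,hi,z in(('yellow',(22,110,90),(34,255,255),.044),('orange',(6,110,90),(19,255,255),.021),('red',(0,150,60),(4,255,255),.108),('ledge',(0,0,165),(180,45,255),.020)):
        p=blob(h,lo,hi,box)
        if p is None: print(n,k,'none'); continue
        P=np.array([onz(m,*q,z)[:2] for q in p]); 
        r=cv2.minAreaRect((P*1000).astype(np.float32)); out[k]=(p,P,r)
        print(n,k,len(p),'px',p.mean(0).round(1),'xy',(P.mean(0)*1000).round(1),'rect c',np.round(r[0],1),'size',np.round(r[1],1),'ang',round(r[2],2))
    return out
E
python3 - <<'E'
from h import *
for n,box in(('scene',(215,140,300,255)),('side',(225,155,275,245))):
    im=cv2.imread(f'pics/{n}0.png')[:,:,::-1].copy(); o=pmeas(n,box,im)
ims=[]
for n,(x0,y0,x1,y1) in(('scene',(215,140,300,255)),('side',(215,150,300,265))):
    ims.append(cv2.resize(cv2.imread(f'pics/{n}0.png')[y0:y1,x0:x1],None,fx=4.6,fy=4.6,interpolation=cv2.INTER_CUBIC))
cv2.imwrite('pics/crop0.png',np.hstack(ims))
E
```

```text
scene yellow 16 px [243.  196.7] xy [479.1  -5.6] rect c [478.8  -5.4] size [ 4.3 29.6] ang 73.69
scene orange 284 px [290.3 223.5] xy [613.  -62.3] rect c [623.8 -52.9] size [91.6 50.3] ang 76.82
scene red 39 px [260.5 177.6] xy [525.4  11.3] rect c [525.3  11.5] size [13.  25.9] ang 72.41
scene ledge 561 px [237.6 202. ] xy [463.2  -5.4] rect c [467.8   4.2] size [138.   50.8] ang 76.46
side yellow 13 px [247. 203.] xy [485.5  -0.8] rect c [485.4  -0.8] size [ 0.  37.4] ang 77.95
side orange 6 px [245.5 194. ] xy [493.1  81. ] rect c [493.1  81. ] size [ 0.  16.8] ang 77.86
side red 16 px [258.5 181.5] xy [526.   15.4] rect c [526.   15.4] size [ 5.6 21.6] ang 77.72
side ledge 424 px [241.1 209.5] xy [466.3   2.5] rect c [468.2   6.9] size [136.4  52.9] ang 76.33
```

View pics/crop0.png

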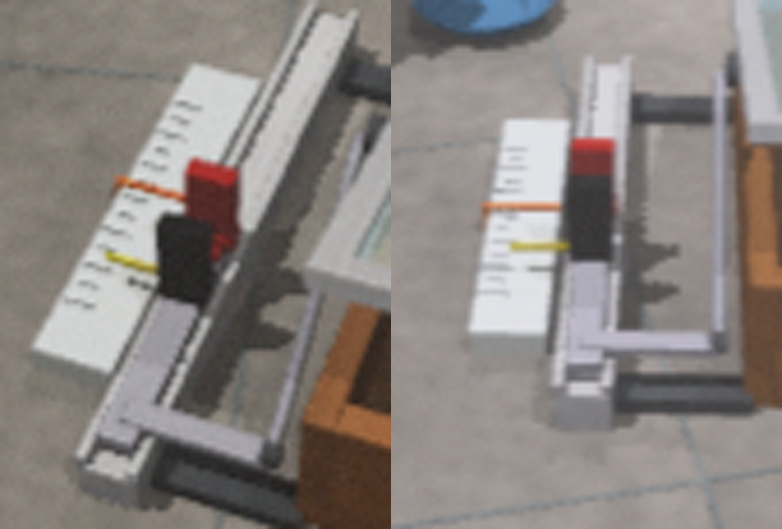

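The crop shows the ledge split by the orange band, with the pointer one tick group below it. The ledge width measures 51 mm (given: 50), and the rail middle agrees between views at 506.6 mm. Yaw is about -13.6°. The pointer sits at about 106 mm along the rail and the mark at about 192 mm, so I need a closer wrist view.

```bash
cat >> h.py <<'E'
YAW=np.radians(-13.6)
def fr():
    return np.array([np.cos(YAW),np.sin(YAW)]),np.array([-np.sin(YAW),np.cos(YAW)])
def twist_to(R,ey):
    # twist about tool x (deg) that brings tool y onto +-ey
    o=[]
    for s in(1,-1):
        t=R.T@np.array([s*ey[0],s*ey[1],0]); o.append(np.degrees(np.arctan2(t[2],t[1])))
    return o
E
python3 - <<'E'
from h import *
a=robot.get_obs();R=Ro.from_quat(a['tool_rot']).as_matrix();print(R.round(3))
ex,ey=fr();m=robot.camera_model('wrist');c=-np.array(m['R']).T@np.array(m['t'])
print('cam in tool',R.T@(c-a['position']),'view dir tool',R.T@np.array(m['R'])[2])
for t in twist_to(R,ey):
    R2=R@Ro.from_euler('x',t,degrees=True).as_matrix()
    tgt=np.r_[506.6*ex+125*ey,220]/1000
    print('twist',t,'tool y',R2[:,1].round(3),'cam offset in frame',(R2@R.T@(c-a['position']))[:2]@np.c_[ex,ey],'shift in twisted tool',(R2.T@(tgt-a['position'])*1000).round(1),'tgt',tgt, 'shift in present tool',(R.T@(tgt-a['position'])*1000).round(1))
E
```

```text
[[-0.001  0.363  0.932]
 [-0.001  0.932 -0.363]
 [-1.    -0.002 -0.   ]]
cam in tool [-0.1617737   0.00050518 -0.08094102] view dir tool [9.55572957e-01 2.98574749e-04 2.94754533e-01]
twist -7.699762731725196 tool y [ 0.235  0.972 -0.002] cam offset in frame [-0.08085713  0.00076677] shift in twisted tool [   2.4 -493.8  423. ] tgt [0.52178821 0.00237213 0.22      ] shift in present tool [   2.4 -432.7  485.4]
twist 172.30023726827483 tool y [-0.235 -0.972  0.002] cam offset in frame [ 0.08102489 -0.00024359] shift in twisted tool [   2.4  493.8 -423. ] tgt [0.52178821 0.00237213 0.22      ] shift in present tool [   2.4 -432.7  485.4]
```

Emit:
carry_out:
  commands:
    - [[1,0,0,0,-3.85],[1,0,0,0,-3.85],[1,0,-29,25,0],[1,0,-29,25,0],[1,0,-29,25,0],[1,0,-29,25,0],[1,0,-29,25,0],[1,0,-29,25,0]]

```text
time: 0.82
position: [0.3324, 0.3777, 0.2184]
tool_rot: [0.077, 0.704, -0.076, 0.702]
ft_force: [1.3, 0.7, 0.7]
grip_width: 0.0866
```

Emit:
carry_out:
  commands:
    - [[1,0,-29,25,0],[1,0,-29,25,0],[1,0,-29,25,0],[1,0,-29,25,0],[1,0,-29,25,0],[1,0,-29,25,0],[1,0,-29,25,0],[1,0,-29,25,0]]

```text
time: 1.48
position: [0.481, 0.0939, 0.2173]
tool_rot: [0.076, 0.704, -0.075, 0.702]
ft_force: [1.0, 0.6, -0.0]
grip_width: 0.0874
```

Emit:
carry_out:
  commands:
    - [[1,0,-29,10,0],[1,0,-20,10,0],[1,0,0,0,0],[1,0,0,0,0]]

```text
time: 1.82
position: [0.4957, 0.031, 0.217]
tool_rot: [0.079, 0.702, -0.08, 0.703]
ft_force: [-0.0, -0.2, -0.2]
grip_width: 0.0871
```

Run:
```python
from h import *
a=robot.get_obs();m=robot.camera_model('wrist');im=robot.camera('wrist');save('w1',im)
print(a['position'])
cv2.imwrite('pics/w1b.png',cv2.resize(im,(768,576))[:,:,::-1])
ex,ey=fr()
h=cv2.cvtColor(im,cv2.COLOR_RGB2HSV)
```

```text
[0.49565237 0.03104693 0.21698228]
```

View pics/w1b.png

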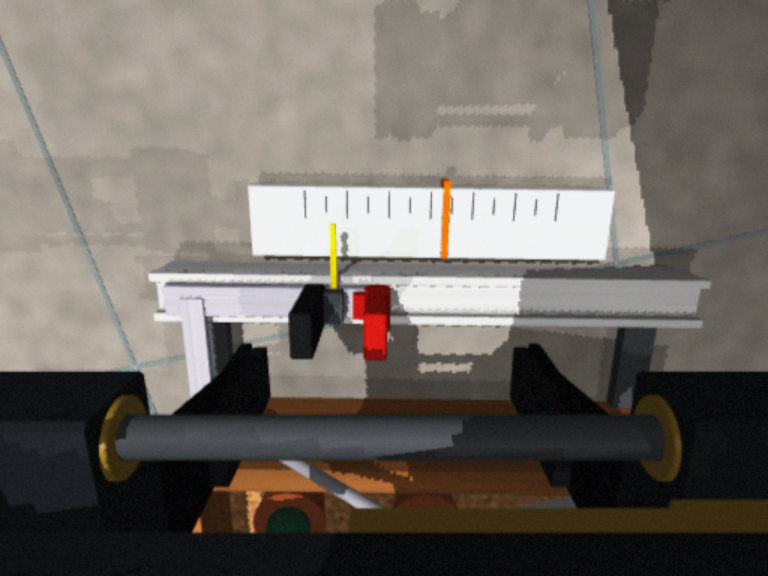

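In the wrist view (at 1.5x), the yellow pointer is at (333,257), the orange mark at (445,220), the black heel top at (304,330) and the red paddle at (376,320). The ledge spans (250–612, 185–260).

```bash
cat >> h.py <<'E'
def wm(name,verbose=True):
    """pointer and mark along the rail (mm) in the wrist view"""
    a=robot.get_obs();m=robot.camera_model('wrist');im=robot.camera('wrist');save(name,im)
    h=cv2.cvtColor(im,cv2.COLOR_RGB2HSV);ex,ey=fr();B=np.c_[ex,ey];out={}
    for k,lo,hi,z in(('yellow',(25,150,120),(34,255,255),.044),('orange',(8,170,150),(20,255,255),.021),('ledge',(0,0,215),(180,30,255),.020)):
        p=blob(h,lo,hi,(90,60,460,195 if k!='ledge' else 174))
        if p is None: print(k,'none'); continue
        P=1000*np.array([onz(m,*q,z)[:2] for q in p])@B
        r=cv2.minAreaRect(P.astype(np.float32)); out[k]=P
        if verbose: print(k,len(p),'px',p.mean(0).round(1),'frame xy',P.mean(0).round(1),'rect',np.round(r[0],1),np.round(r[1],1),round(r[2],1))
    print('t',a['time'],'tcp frame',(1000*np.array(a['position'][:2])@B).round(1),'z',round(a['position'][2]*1000,1),'tool tw',np.round(twist_to(Ro.from_quat(a['tool_rot']).as_matrix(),ey)[0],2),
      'pointer-mark',round((out['yellow'].mean(0)-out['orange'].mean(0))[1],2) if 'yellow' in out and 'orange' in out else None,
      'F frame',(np.array(a['ft_force'])[:2]@B).round(1),'w',round(a['grip_width']*1000,1))
    return out,im,m
E
python3 - <<'E'
from h import *
o,im,m=wm('w2')
ex,ey=fr();B=np.c_[ex,ey]
# rail / ledge line direction from ledge edge pixels
h=cv2.cvtColor(im,cv2.COLOR_RGB2HSV)
k=cv2.inRange(h,np.array((0,0,215)),np.array((180,30,255)))
for rng,desc in(((118,150),'ledge robot-side edge'),((150,178),'ledge rail-side edge')):
    pts=[]
    for u in list(range(172,285))+list(range(310,400)):
        c=np.where(k[115:178,u]>0)[0]
        if len(c)<20: continue
        # first run
        v=115+c[0]-.5 if rng[0]==118 else None
        if v is None:
            j=c[0]
            g=np.where(k[130:185,u]==0)[0]; g=g[g>18]
            if len(g)==0: continue
            v=130+g[0]-.5
        pts.append(1000*onz(m,u,v,.02)[:2]@B)
    pts=np.array(pts)
    if len(pts)<10: print(desc,len(pts));continue
    l=cv2.fitLine(pts.astype(np.float32),cv2.DIST_HUBER,0,.01,.01).ravel()
    print(desc,len(pts),'dir deg off ey',round(np.degrees(np.arctan2(-l[0]*np.sign(l[1]),abs(l[1]))),2),'x',l[2].round(1))
for nme,lo,hi in(('red',(0,180,200),(4,255,255)),):
    p=blob(h,lo,hi,(225,185,270,245));P=1000*np.array([onz(m,*q,.108)[:2] for q in p])@B
    print(nme,p.min(0),p.max(0),P.min(0),P.max(0))
E
```

```text
yellow 178 px [221.7 170.4] frame xy [474.7 108. ] rect [474.5 108.4] [ 4.2 44.6] 88.8
orange 210 px [296.7 145.4] frame xy [451.4 186.9] rect [452.  186.9] [55.2  5.3] 0.8
ledge 5464 px [229.7 146.7] frame xy [454.  114.5] rect [454.6 114.9] [ 49.7 137.8] 0.0
t 1.8667 tcp frame [474.6 147. ] z 217.0 tool tw 0.75 pointer-mark -78.81 F frame [ 0.4 -0.1] w 87.0
ledge robot-side edge 201 dir deg off ey -0.04 x 429.9
ledge rail-side edge 201 dir deg off ey -0.07 x 479.6
red [243. 210.] [255. 233.] [493.76576099 133.14932057] [515.44461898 143.76835839]
```

Clean reading: blade 4.2 mm, band 5.3 mm, ledge 49.7 mm wide, and yaw right to 0.1°. Rail middle is x = 507.7 in frame axes, pointer y = 108.0, mark y = 186.9. I line up over the pair (centre y about 117), then go down.

Emit:
carry_out:
  commands:
    - [[1,0,-15,16,0.7],[1,0,-15,17,0],[1,0,0,0,0],[1,0,0,0,0]]

```text
time: 2.25
position: [0.5183, 0.0014, 0.2167]
tool_rot: [0.081, 0.704, -0.08, 0.701]
ft_force: [-0.7, -0.9, -0.3]
grip_width: 0.087
```

Run:
```python
from h import *
wm('w3')
```

```text
yellow 161 px [244.2 145.6] frame xy [476.5 108. ] rect [475.1 107.8] [ 4.1 44.4] 89.9
orange 230 px [319.9 119.1] frame xy [451.4 186.8] rect [452.2 186.8] [54.8  4.7] 0.6
ledge 5878 px [251.2 120.9] frame xy [454.  114.4] rect [454.8 114.8] [137.9  49.9] 89.9
t 2.25 tcp frame [503.5 123.2] z 216.7 tool tw 0.58 pointer-mark -78.78 F frame [-0.5 -1.1] w 87.0
```

Emit:
carry_out:
  commands:
    - [[1,0,-6,4,0.5],[1,0,0,0,0],[1,30,0,0,0],[1,30,0,0,0],[1,0,0,0,0],[1,0,0,0,0]]

```text
time: 2.8
position: [0.52, -0.0004, 0.1575]
tool_rot: [0.082, 0.702, -0.08, 0.703]
ft_force: [-0.0, 0.4, 0.7]
grip_width: 0.0868
```

Run:
```python
from h import *
wm('w4',False)
```

```text
t 2.8 tcp frame [505.5 121.9] z 157.5 tool tw 0.44 pointer-mark -78.62 F frame [-0.1  0.4] w 86.8
```

Emit:
carry_out:
  commands:
    - [[1,20,-4,2,0.5],[1,20,-4,2,0],[1,20,0,0,0],[1,20,0,0,0],[1,10,0,0,0],[1,0,0,0,0],[1,0,0,0,0]]

```text
time: 3.43
position: [0.5305, -0.0096, 0.0754]
tool_rot: [0.084, 0.695, -0.083, 0.709]
ft_force: [-0.5, -0.8, 0.7]
grip_width: 0.0866
```

Run:
```python
from h import *
o,im,m=wm('w5',False); cv2.imwrite('pics/w5b.png',cv2.resize(im,(768,576))[:,:,::-1])
```

```text
t 3.4333 tcp frame [517.8 115.4] z 75.4 tool tw 0.03 pointer-mark -78.72 F frame [-0.3 -0.9] w 86.6
```

View pics/w5b.png

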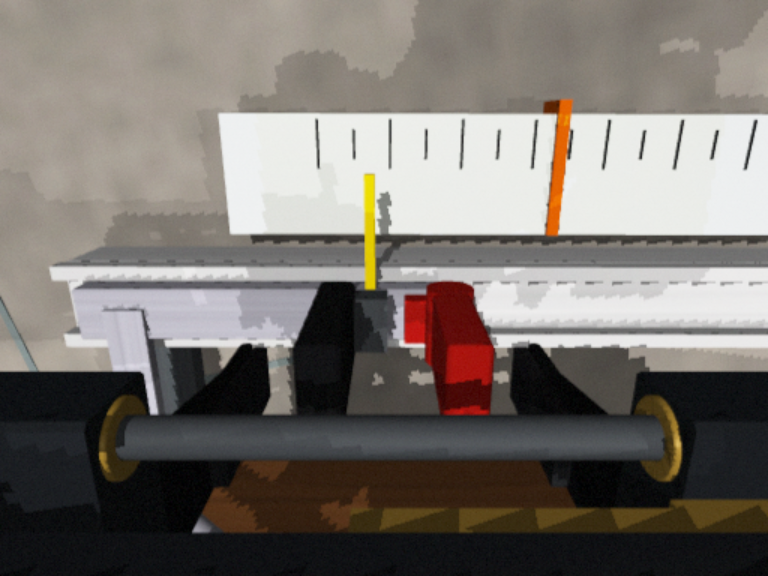

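The fingers straddle the pair, with heel, pointer and paddle all between them. TCP is 10 mm too far in x and 9 mm too high, so I correct both.

Emit:
carry_out:
  commands:
    - [[1,5,1,-6,0],[1,5,1,-6,0],[1,0,0,0,0],[1,0,0,0,0]]

```text
time: 3.82
position: [0.5207, -0.0046, 0.0683]
tool_rot: [0.083, 0.692, -0.084, 0.712]
ft_force: [0.2, -0.3, 0.3]
grip_width: 0.0871
```

Run:
```python
from h import *
wm('w6',False)
R=Ro.from_quat(robot.get_obs()['tool_rot']).as_matrix();ex,ey=fr();print('tool x axis in frame',R[:2,0]@np.c_[ex,ey],R[2,0])
```

```text
t 3.8167 tcp frame [507.2 118. ] z 68.3 tool tw 0.07 pointer-mark -78.73 F frame [ 0.3 -0.2] w 87.1
tool x axis in frame [0.02641183 0.00254193] -0.999647914935283
```

Emit:
carry_out:
  commands:
    - [[0.76,0,0,0,0],[0.76,0,8,0,0],[0.76,0,8,0,0],[0.76,0,8,0,0],[0.76,0,8,0,0],[0.76,0,8,0,0],[0.76,0,0,0,0],[0.76,0,0,0,0]]
  force: 30

```text
time: 4.53
position: [0.5294, 0.0321, 0.0683]
tool_rot: [0.077, 0.694, -0.085, 0.711]
ft_force: [-2.4, -4.7, -0.7]
grip_width: 0.066
```

Run:
```python
from h import *
wm('w7',False)
```

```text
t 4.5333 tcp frame [507.  155.7] z 68.3 tool tw 0.39 pointer-mark -43.48 F frame [-1.2 -5.2] w 66.0
```

Emit:
carry_out:
  commands:
    - [[0.76,0,8,0,0.3],[0.76,0,8,0,0],[0.76,0,8,0,0],[0.76,0,8,0,0],[0.76,0,6,0,0],[0.76,0,0,0,0],[0.76,0,0,0,0]]

```text
time: 5.17
position: [0.5373, 0.0642, 0.0681]
tool_rot: [0.076, 0.695, -0.09, 0.709]
ft_force: [-1.2, -2.8, -0.2]
grip_width: 0.0657
```

Run:
```python
from h import *
o,im,m=wm('w8',False)
cv2.imwrite('pics/w8b.png',cv2.resize(im,(768,576))[:,:,::-1])
```

```text
t 5.1667 tcp frame [507.2 188.8] z 68.1 tool tw 0.13 pointer-mark -9.9 F frame [-0.5 -3. ] w 65.7
```

Emit:
carry_out:
  commands:
    - [[0.76,0,5,0,0],[0.76,0,5,0,0],[0.76,0,0,0,0],[0.76,0,0,0,0]]

```text
time: 5.55
position: [0.5393, 0.0718, 0.0679]
tool_rot: [0.075, 0.695, -0.091, 0.709]
ft_force: [0.9, -0.4, -0.1]
grip_width: 0.0666
```

Run:
```python
from h import *
o,im,m=wm('w9',False)
```

```text
t 5.55 tcp frame [507.3 196.5] z 67.9 tool tw 0.11 pointer-mark -1.89 F frame [ 0.9 -0.2] w 66.6
```

Emit:
carry_out:
  commands:
    - [[0.76,0,3,0,0],[0.76,0,1,0,0],[0.76,0,0,0,0],[0.76,0,0,0,0],[0.76,0,0,0,0],[0.76,0,0,0,0]]

```text
time: 6.1
position: [0.5398, 0.0741, 0.0679]
tool_rot: [0.074, 0.695, -0.092, 0.709]
ft_force: [-0.5, -3.5, 0.7]
grip_width: 0.0661
```

Run:
```python
from h import *
o,im,m=wm('w10')
cv2.imwrite('pics/w10b.png',cv2.resize(im,(768,576))[:,:,::-1])
for n,box in(('scene',(215,140,300,255)),('side',(225,155,275,245))): save(n+'1',robot.camera(n))
```

```text
yellow 421 px [239.1 166.4] frame xy [468.9 187.2] rect [468.7 187.3] [ 4.1 33.3] 89.2
orange 502 px [241.  117.7] frame xy [444.2 186.9] rect [452.2 186.6] [55.8  4.8] 0.1
ledge 14057 px [342.3 133.8] frame xy [453.7 249.3] rect [454.6 247.5] [ 48.4 116. ] 0.2
t 6.1 tcp frame [507.2 199. ] z 67.9 tool tw 0.13 pointer-mark 0.25 F frame [ 0.3 -3.6] w 66.1
```

View pics/w10b.png

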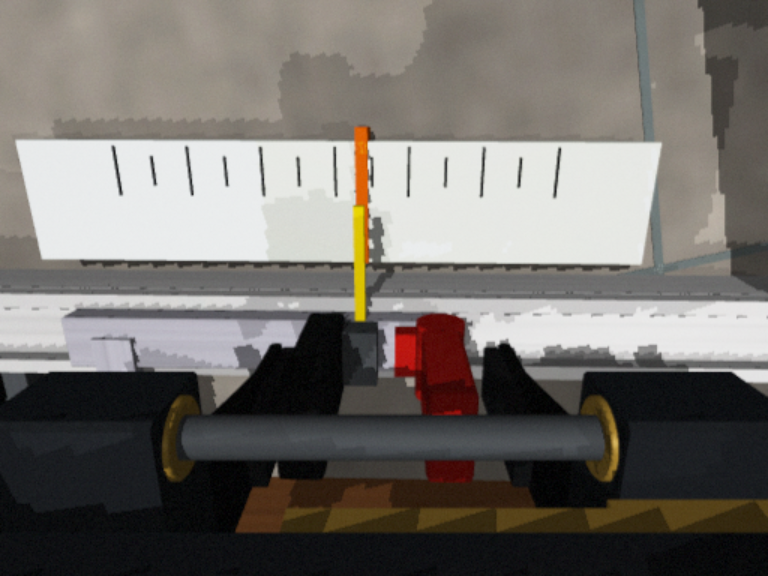

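The pointer overlaps the orange mark (columns 360 and 362), reading +0.25 mm. The red lever is still open and has now been held there for about 0.5 s. Next I close in small steps, backing the arm off by half of each closing so the heel stays put.

Emit:
carry_out:
  commands:
    - [[0.74,0,-2,0,0],[0.72,0,-2,0,0],[0.7,0,-1,0,0],[0.68,0,0,0,0],[0.68,0,0,0,0]]

```text
time: 6.67
position: [0.539, 0.0703, 0.068]
tool_rot: [0.076, 0.695, -0.091, 0.709]
ft_force: [0.8, 0.1, 0.7]
grip_width: 0.0599
```

```bash
cat > k.py <<'E'
from h import *
import sys
o,im,m=wm(sys.argv[1],False)
a=robot.get_obs();ex,ey=fr();ty=1000*np.array(a['position'][:2])@ey
print('heel face',(o['yellow'].mean(0)[1]-20).round(1),'heel finger',(ty-500*a['grip_width']).round(1),'paddle finger',(ty+500*a['grip_width']).round(1))
E
python3 k.py w11
```

```text
t 6.6667 tcp frame [507.3 195.1] z 68.0 tool tw 0.06 pointer-mark 0.23 F frame [0.8 0.3] w 59.9
heel face 167.1 heel finger 165.2 paddle finger 224.9
```

Emit:
carry_out:
  commands:
    - [[0.66,0,-1,0,0],[0.64,0,-1.5,0,0],[0.62,0,-1,0,0],[0.6,0,0,0,0],[0.6,0,0,0,0]]

```text
time: 7.13
position: [0.5381, 0.067, 0.068]
tool_rot: [0.076, 0.695, -0.091, 0.709]
ft_force: [0.1, -0.8, -0.0]
grip_width: 0.0531
```

```bash
python3 k.py w12
```

```text
t 7.1333 tcp frame [507.3 191.7] z 68.0 tool tw 0.07 pointer-mark -0.86 F frame [ 0.3 -0.8] w 53.1
heel face 166.2 heel finger 165.2 paddle finger 218.0
```

Emit:
carry_out:
  commands:
    - [[0.58,0,-1,0,0],[0.56,0,-1,0,0],[0.54,0,-1,0,0],[0.52,0,-0.5,0,0],[0.52,0,0,0,0]]

```text
time: 7.6
position: [0.5373, 0.0635, 0.068]
tool_rot: [0.076, 0.695, -0.091, 0.709]
ft_force: [-1.0, -1.3, -0.3]
grip_width: 0.0462
```

```bash
python3 k.py w13
```

```text
t 7.6 tcp frame [507.3 188.1] z 68.0 tool tw 0.05 pointer-mark -0.95 F frame [-0.7 -1.5] w 46.2
heel face 166.0 heel finger 165.0 paddle finger 210.9
```

Emit:
carry_out:
  commands:
    - [[0.5,0,-1,0,0],[0.48,0,-1,0,0],[0.46,0,-0.5,0,0],[0.43,0,0,0,0],[0.4,0,0,0,0],[0.4,0,0,0,0]]

```text
time: 8.15
position: [0.5365, 0.0604, 0.068]
tool_rot: [0.077, 0.695, -0.091, 0.709]
ft_force: [-0.5, -1.6, -1.0]
grip_width: 0.0395
```

```bash
python3 k.py w14
```

```text
t 8.15 tcp frame [507.3 184.9] z 68.0 tool tw -0.04 pointer-mark -0.93 F frame [-0.1 -1.6] w 39.5
heel face 165.9 heel finger 165.1 paddle finger 204.7
```

Emit:
carry_out:
  commands:
    - [[0.3,0,0,0,0],[0.2,0,2,0,0],[0.2,0,1,0,0],[0.2,0,0,0,0],[0.2,0,0,0,0],[0.2,0,0,0,0]]

```text
time: 8.7
position: [0.5368, 0.0618, 0.068]
tool_rot: [0.076, 0.695, -0.092, 0.709]
ft_force: [-1.3, -2.6, 1.0]
grip_width: 0.0396
```

```bash
python3 k.py w15
python3 - <<'E'
from h import *
im=robot.camera('wrist');cv2.imwrite('pics/w15b.png',cv2.resize(im,(768,576))[:,:,::-1])
E
```

```text
t 8.7 tcp frame [507.3 186.3] z 68.0 tool tw -0.03 pointer-mark 0.38 F frame [-0.6 -2.8] w 39.6
heel face 167.1 heel finger 166.6 paddle finger 206.0
```

View pics/w15b.png

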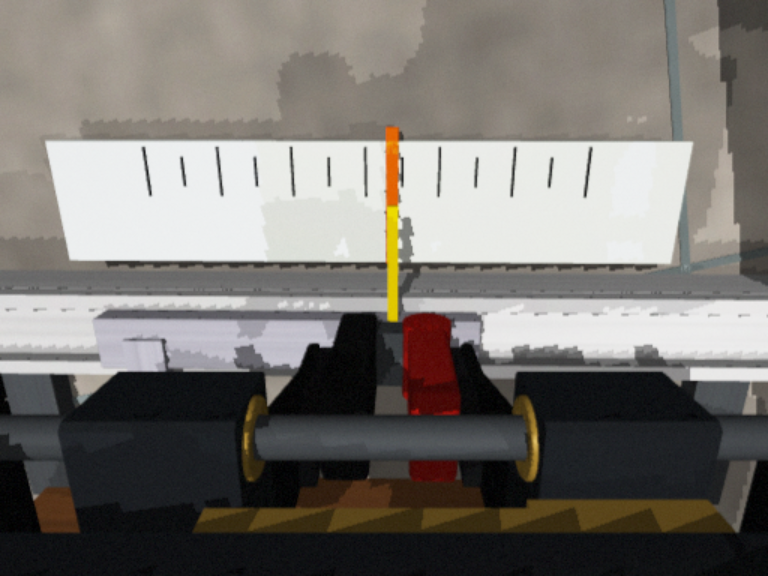

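The pointer lies on the mark (column 392 for both). Commanding the fingers to shut further leaves the width at 39.6 mm, which matches the 40 mm closed pair, so they are squeezing firmly. I hand in now.

```bash
python3 -c "
from rig import robot
print(robot.hand_in()); a=robot.get_obs(); print(a['time'],a['grip_width'],a['ft_force'])"
```

```text
the job is handed in; nothing more can be done
None
the job is handed in; nothing more can be done
```

I opened the lid to the mark and closed the red cam lever with the leg held there. The job was handed in at about 8.8 s with the heel and paddle still squeezed; it reports no verdict.

- **Opening:** I pushed the heel from behind with the lever left open. The pointer read +0.25 mm from the mark and was held there for about 0.5 s.
- **Closing:** I shut the fingers in small steps while backing the arm off, and the leg stayed within 1 mm of the mark at every check.
- **Last checks:** The pointer was +0.4 mm from the mark. The finger width held at 39.6 mm against the 40 mm closed pair, with the fingers told to close further at 30 N grip. Net outside force on the tool was about 3 N.
- **Not checked:** The force on each plate was not measured; I inferred it from the fingers stopping on the pair. I did not look at the planters, mister, saucer and stakes again at the end, but the path stayed clear of where they stood in the first pictures. The tool leaned about 1.5° by the end, which did not matter to the hold.

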